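# Clamp a screw-top jar and unscrew its tight cap

### The arm

A 6-joint arm with a two-finger parallel gripper is mounted at the origin on the work surface. World frame = base frame: x ahead of the robot, y to its left, z up, the work surface at z = 0. Lengths are in m, angles in rad, forces in N, time in s.
With the tool pointing down it reaches from about 0.3 to 0.875 m from the base axis. Payload 6.4 kg.
Tool frame: the origin (TCP) lies between the finger pads; the fingertips stand 19 mm ahead of it and the grasp point (between the pads) is the TCP (ctrl.tips_ahead is the z of the fingertips in the tool frame, in m); z points along the fingers, y is the line along which they close (so a half turn about z gives the same grasp; the last joint's range is limited). The gripper opens to 85 mm and grips with 20 to 120 N. Pads are 22 mm wide; open, the fingers measure 114 mm over their backs; the gripper's body (76 mm by 85 mm) begins 54 mm behind the grasp point. The pads swing forward as they close: fully open they stand 13 mm farther back than shut.
Start: joints at [-1.507, 0.181, 1.607, -0, 1.354, -0.206], TCP at [0.153, -0.554, 0.25] pointing down, gripper open.
Joint ranges: [-2.99, 2.99], [-0.89, 2.07], [0.3, 2.58], [-1.14, 4.28], [0, 2.63], [-3.12, 3.12]. Speed limits (rad/s): [2.57, 2.57, 3.01, 3.14, 3.14, 3.14].

### API

Orientations are given as a unit quaternion [w, x, y, z].
In Python, from bench import readout, vision, ctrl gives the robot as it stands.
- The arm moves only by the tool play_rows, never from a script. Its arguments are lists of equal length, an entry for each row: "xyz": the shift along the tool's x, y, z in mm, a list of three; "rot": the turn, a rotation vector about the tool's x, y, z in rad, a list of three; "grip": the opening, from 0 (shut) to 1 (fully open). In form: {"xyz": [[x, y, z], ...], "rot": [[rx, ry, rz], ...], "grip": [grip, ...]}. A call has exactly 10 rows; each row is the pose to reach, as a shift and turn from the pose commanded when the call began, along the tool's axes at that moment; what a row does not reach only later rows make up. A row lasts 1/8 s, in which the tool goes at most 62.5 mm and 10.7 degrees, less where a joint would pass 70% of its speed; a pose out of reach is approached as far as the arm can. A call with a gripper value outside its range is refused whole. The fingers move at their own pace and stop on an object; the grip force is fixed at half the most. Time passes only in rows, so rows that repeat a pose let the fingers close, or fill a call up. It gives the time, the measured TCP pose, the force, the opening and the grip force at its end, in the units of the state.
- readout.get_obs(): the state, without advancing time (a new reading comes with each control period).
- vision.camera(name): name is "scene" or "top"; returns a dict with "color" (420x560x3 uint8, red, green, blue), "depth" (420x560 float32, m along the optical axis (not along the pixel's ray), 0 where there is no reading), "camera_matrix" (3x3 intrinsics, pixels), "k1" (the pictures are not rectified: a ray, as slopes to the right and down, at radius r is drawn at 1 + k1 r^2 times it, then the intrinsics apply), "extrinsics" (4x4, takes a point from camera to world coordinates). Camera axes: x right, y down, z forward; pixel columns grow to the right and rows downward; lengths in m; the calibration is good to about 2 mm. A picture is of the moment at which its call begins.
- ctrl.hand_in(): hands the job in; it is judged then, once.
The state is a dict: "time_s": time; "q": joint angles; "dq": joint speeds; "joint_efforts": joint torques, N m; "eef_pos": TCP position; "eef_rot": TCP orientation; "wrist_force": force on the tool from outside, world axes, zero at the start; "torque": the same for the moment, N m; "opening": opening from 0.0 (shut) to 1.0 (fully open); "grasp_force": force on a finger pad.
Only numpy, scipy, OpenCV 4.12 (cv2) and the standard library are available. Lean on these libraries where they do the work, as an engineer would, in place of code of your own. Each camera call takes 0.05 s, during which the arm holds its last target. There are 200 camera calls.

### The job

Brace the glass jar by turning the clamp's black bar knob clockwise until its pointer nose stands at the raised index rib, and leave it there; then unscrew the jar's tight cap anticlockwise and stop turning once its lugs come free, well short of a quarter turn from fully tight. Lift the cap straight up and finish while still holding it level a few centimetres above the jar's mouth, centred over it; the jar must stay put in the clamp and must not spin, and the things standing around must stay where they are.

Things in the scene. Friction and masses are not known exactly. Their poses are not given: they have to be found in the camera images.
- clamp: Jar clamp fixed to the table: dark steel base plate 110 x 250 mm, 12 mm thick. Origin on the table surface, z up, y along its length. The jar seat is at y = +65 mm on the plate, between a rubber V-block (outer end, top 62 mm above the table) and a sliding jaw on the knob side. The knob sits on a grey housing (66 mm wide, top 45 mm above the table) at y = -72.5 mm.
- index_rib (a point): Index mark: small raised steel rib on the clamp's housing, 14 mm long, 4 mm wide, 5 mm high, pointing at the knob's axis, 34 to 48 mm from it on the clamp's +x side (away from the robot). The point is the rib's middle.
- knob_grip (a point): Point on the knob's vertical axis at half height of its black bar, 73 mm above the table. Bar 48 mm long, 14 mm wide, 26 mm tall (60 to 86 mm above the table), on a round stem; take it across the 14 mm. A narrow nose low on one end, 34 mm from the axis, is the pointer. The point turns with the knob; the pointer lies 1.20 rad anticlockwise (from above) of the point's own x axis.
- clamp_knob (a joint): Knob angle in rad, growing clockwise seen from above; limits 0 to 1.6, starts between 0 and 0.35; at 1.20 the pointer stands at the index rib. The jaw moves 8 mm per rad, meets the jar at about 0.5 to 0.7, then squeezes it through a spring. Stiff: 0.3 Nm, up to 0.6 Nm when squeezing; stays where it is left.
- jaw: Sprung clamp jaw, rubber-faced steel block 40 mm wide, top about 59 mm above the table; origin on its face, on the line from knob to jar. It presses the jar into the V-block with about 25 N when the knob is at the mark.
- jar: Glass jar, about 0.4 kg, standing loose on the clamp's plate: 68 mm across and 70 mm high, sloping shoulder to 80 mm, neck 38 mm across with three lugs. Origin at the centre of its underside, z up. A white sprung disc in the mouth pushes the cap up with about 25 N; with the cap off it stands 7.5 mm proud of the rim. Unclamped, the jar turns with the cap.
- jar_strip (a point): Middle of the brown upright strip on the jar's paper label, on the jar's +x side, 34.5 mm from its axis and 36 mm above its underside; it shows whether the jar turns.
- jar_rim (a point): Centre of the jar's rim, 110 mm above the jar's underside.
- cap: The jar's aluminium cap: round, 56 mm across, 22 mm tall, 0.05 kg, open below, with three inside lugs. Origin at the centre of its underside (95 mm above the jar's underside when on), z up, x along the small dark rib on its top. Tight: about 0.3 Nm to turn. Below its edge 13 mm are free for fingertips.
- cap_center (a point): Centre of the cap, on its axis, 11 mm above its underside. Its x axis along the jar's x axis = fully tight, against a stop; it starts 0.03 to 0.25 rad anticlockwise (from above) of that. Turning anticlockwise raises it 2 mm per rad; at 0.8 rad from fully tight it comes free, pops up about 2 mm, and can be lifted from there up to 1.7 rad.
- cake_big: Bystander: wrapped cone-shaped cake, 110 mm across, 190 mm high, beyond the clamp.
- cake_small: Bystander: wrapped cone-shaped cake, 84 mm across, 130 mm high, beyond the clamp.
- sauce_jar: Bystander: another closed jar, 72 mm across, 100 mm high, standing on the table outside the clamp.
- cup: Bystander: open cup, 72 mm across, 85 mm high, on the robot's side of the clamp.
- wood_block: Bystander: small wooden block, 50 x 35 x 20 mm, on the robot's side of the clamp.
- plate: Bystander: shallow plate, 150 mm across, 20 mm high, to the robot's right.
- spatula: Bystander: spatula with a wooden handle lying flat, to the robot's left.
Mind the look-alikes: they are no part of the job. Of the things shaped like the cap, the aluminium one is meant. What is shaped like the jar but orange is not meant.

How it is judged:
On the way, in this order (a step that is already met when the one before it is completed fails the run):
1. the knob's pointer is at the index and the jaw holds the jar, the cap still on (value of joint clamp_knob between 1.08 and 1.32 rad and contact force between jaw and jar above 5 N and z of cap_center in the frame of jar below 0.11 m), for 0.2 s.
2. the cap is unscrewed and lifted off its thread while the jar stays clamped (value of joint clamp_knob between 1.08 and 1.32 rad and contact force between jaw and jar above 5 N and z of cap_center in the frame of jar above 0.114 m and angle between the x axis of cap and the x axis of jar, either way round above 0.6 rad), for 0.1 s.
At the end, for the whole second after the job is handed in: The knob is within 0.12 rad of the index (1.20) and the jaw presses the jar with more than 5 N; the jar is upright (within 0.08 rad); the cap is held still in the fingers, touching nothing else of the jar, level within 0.2 rad, within 15 mm of the jar's axis, its underside 7 to 64 mm above the rim (value of joint clamp_knob between 1.08 and 1.32 rad and contact force between jaw and jar above 5 N and z of cap_center in the frame of jar between 0.128 and 0.185 m and horizontal distance between cap_center and jar_rim below 0.015 m and angle between cap's own z axis and vertical below 0.2 rad and contact force between the fingers and cap above 2 N and contact force between cap and jar below 0.1 N and linear speed of cap below 0.03 m/s and angle between jar's own z axis and vertical below 0.08 rad); the arm keeps its last pose, push and grip.
It fails at once if the jar spins, is lifted or shoved (its strip moves more than 15 mm) (distance of jar_strip from where it was at the start of the episode above 0.015 m).
It fails at once if the cap is turned on towards a quarter turn (more than 1.45 rad from fully tight) (angle between the x axis of cap and the x axis of jar, either way round above 1.45 rad).
It fails at once if the knob is turned far past the mark, crushing the jar (value of joint clamp_knob above 1.5 rad).
It fails at once if a bystander is knocked or moved more than 30 mm (distance of any of cake_big, cake_small, sauce_jar, cup, wood_block, plate, spatula from where it was at the start of the episode above 0.03 m).
It also fails if it takes over 51 s, if anything falls off the work surface, if the arm or the gripper's body presses on something with over 40 N, if the wrist force passes 120 N, or if a joint passes its speed limit or range.

## Working session

There is one attempt and no reset: what is moved stays moved. The work goes in short steps, Python scripts to look and compute and a tool call to move; the robot and the scene stay as the last step left them, time stands still between calls to the robot, and variables do not carry over. Pictures are saved under pics/ and viewed, at most 10 in all, crops included, and the job is handed in when it is done.

Besides the shell and the picture viewer there is one more tool, called after "Emit:" as name(argument=value, ...), one argument or row to a line, values as JSON. play_rows: Moves the arm, as the interface text tells. Its arguments: {"type":"object","properties":{"xyz":{"type":"array","items":{"type":"array","items":{"type":"number"}}},"rot":{"type":"array","items":{"type":"array","items":{"type":"number"}}},"grip":{"type":"array","items":{"type":"number"}}},"required":["xyz","rot","grip"]}

```bash
mkdir -p pics
cat > h.py <<'E'
import numpy as np, cv2
from bench import readout, vision, ctrl
def snap(n):
    c=vision.camera(n); np.savez(f'/tmp/{n}.npz',**{k:np.asarray(v) for k,v in c.items()}); return c
def load(n): return dict(np.load(f'/tmp/{n}.npz'))
def ray(c,uv):
    K=c['camera_matrix'];uv=np.atleast_2d(uv).astype(float)
    p=(uv-[K[0,2],K[1,2]])/[K[0,0],K[1,1]]; k=float(c['k1']); s=p.copy()
    for _ in range(20): s=p/(1+k*(s**2).sum(1,keepdims=True))
    d=np.c_[s,np.ones(len(s))]; E=c['extrinsics']
    return E[:3,3], d@E[:3,:3].T
def onz(c,uv,z):
    o,d=ray(c,uv); return o+d*((z-o[2])/d[:,2])[:,None]
def cloud(c):
    h,w=c['depth'].shape; v,u=np.mgrid[:h,:w]
    o,d=ray(c,np.c_[u.ravel(),v.ravel()]); return (o+d*c['depth'].reshape(-1,1)).reshape(h,w,3)
E
python3 - <<'E'
from h import *
print(readout.get_obs())
for n in('top','scene'):
    c=snap(n); cv2.imwrite(f'pics/{n}0.png',c['color'][...,::-1]); print(n,c['camera_matrix'],c['k1'],c['extrinsics'])
E
```

```text
{'time_s': 0.0, 'q': array([-1.50728957e+00,  1.81542319e-01,  1.60803673e+00, -4.18680035e-05,
        1.35376248e+00, -2.06283349e-01]), 'dq': array([-3.40435026e-04,  4.89277324e-04, -6.98423528e-04, -4.39297569e-05,
       -1.91585421e-04, -6.38594075e-04]), 'joint_efforts': array([-3.67555491e-03, -4.44879520e+01, -3.51335120e+01, -4.31689077e-04,
        8.97276273e-03, -6.51221967e-06]), 'eef_pos': array([ 0.15323422, -0.55366084,  0.24936951]), 'eef_rot': array([-8.73664426e-04,  9.90914463e-01,  1.34490753e-01,  4.19844381e-05]), 'wrist_force': array([0.7325629 , 0.07575978, 0.1284767 ]), 'torque': array([ 0.0216289 , -0.05781189, -0.05252904]), 'grasp_force': 0.0, 'opening': 1.0034225608244187}
top [[381.4779884    0.         276.96456237]
 [  0.         381.4779884  204.67538376]
 [  0.           0.           1.        ]] 0.03625671301365845 [[-0.00633736 -0.99159983  0.12918832  0.42647591]
 [-0.99980474  0.00870124  0.0177417   0.02105672]
 [-0.01871677 -0.12905066 -0.99146135  1.25994122]
 [ 0.          0.          0.          1.        ]]
scene [[401.7570088    0.         275.08552285]
 [  0.         401.7570088  214.05959169]
 [  0.           0.           1.        ]] -0.03700878989991541 [[-0.56347441  0.63979382 -0.52264754  1.22734893]
 [ 0.82603164  0.42638995 -0.36859645  0.48275111]
 [-0.01297407 -0.63941807 -0.76874977  1.05910682]
 [ 0.          0.          0.          1.        ]]
```

View pics/top0.png

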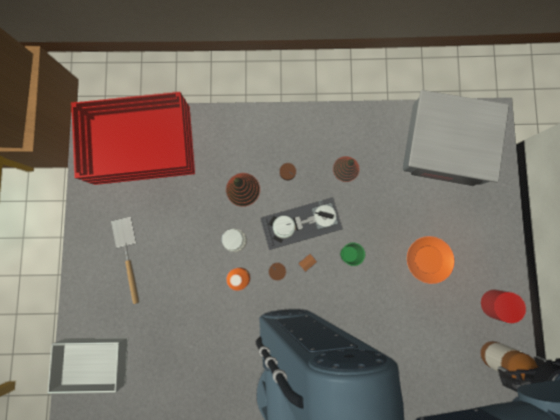

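View pics/scene0.png

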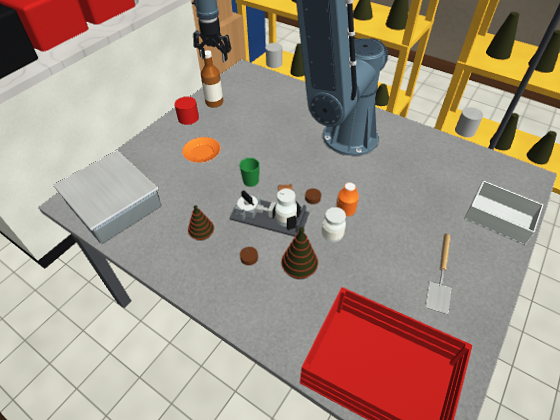

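Top view: the clamp lies at about (301,223), with the jar and its aluminium cap at (284,227) and the black knob at (325,215).
Possible mix-ups:
- Cap/jar: white closed jar (233,240), orange jar (238,279), brown discs (288,171) and (277,271). I choose (284,227), because it stands in the clamp.
- Knob: the only black bar is at (325,215).

Next is a close crop to check this.

Run:
```python
from h import *
c=load('top'); s=load('scene')
a=cv2.resize(c['color'][190:260,250:350],(800,560),interpolation=cv2.INTER_CUBIC); cv2.imwrite('pics/t1.png',a[...,::-1])
b=cv2.resize(s['color'][170:240,222:322],(800,560),interpolation=cv2.INTER_CUBIC); cv2.imwrite('pics/s1.png',b[...,::-1])
# plate contour: dark pixels with height <~0.03
P=cloud(c); g=c['color'].max(2)
m=((g<75)&(P[...,2]<0.12)).astype(np.uint8); m[:190]=0;m[260:]=0;m[:,:250]=0;m[:,350:]=0
m=cv2.morphologyEx(m,cv2.MORPH_CLOSE,np.ones((9,9)))
cs,_=cv2.findContours(m,0,2); k=max(cs,key=cv2.contourArea)
q=onz(c,k[:,0,:],0.012)[:,:2]; r=cv2.minAreaRect((q*1000).astype(np.float32)); print('plate',r,cv2.boxPoints(r))
w=P[190:260,250:350]; z=w[...,2]
for lo,hi in((0.11,0.15),(0.078,0.1)):
    mm=(z>lo)&(z<hi); n,l,st,ce=cv2.connectedComponentsWithStats(mm.astype(np.uint8))
    for i in range(1,n):
        if st[i,4]>5: print(lo,st[i],ce[i]+[250,190],w[l==i].mean(0))
```

```text
plate ((505.53387451171875, 53.19243621826172), (92.94721984863281, 36.22239685058594), 13.203441619873047) [[456.152     60.20986 ]
 [464.42557   24.944998]
 [554.9158    46.17501 ]
 [546.6422    81.43987 ]]
0.11 [ 24  26  19  19 289] [282.96539792 224.96885813] [0.51279894 0.02386126 0.13109535]
0.078 [68 21 17  8 79] [325.98734177 214.27848101] [ 0.5482213  -0.10893748  0.08624066]
0.078 [23 27 21 21 80] [283.275 230.075] [0.50059536 0.02315857 0.08498272]
0.078 [92 53  8 17 29] [343.89655172 251.10344828] [ 0.43533428 -0.16069912  0.08526059]
```

View pics/t1.png

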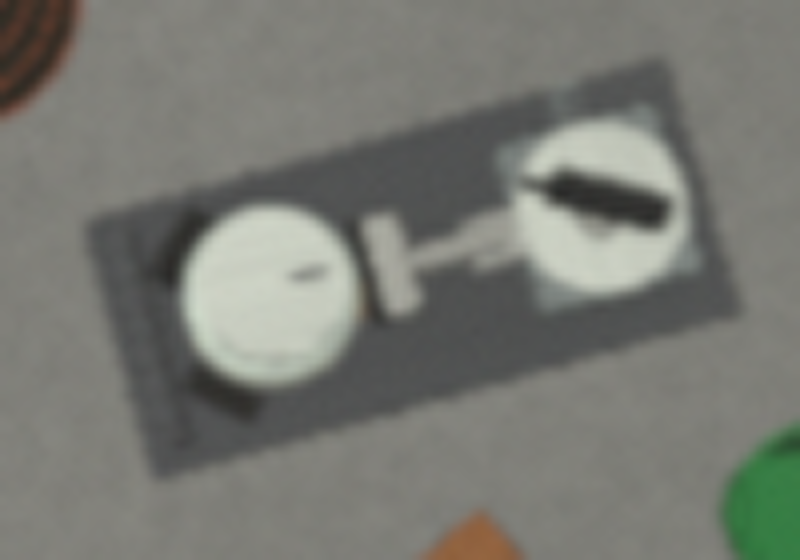

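View pics/s1.png

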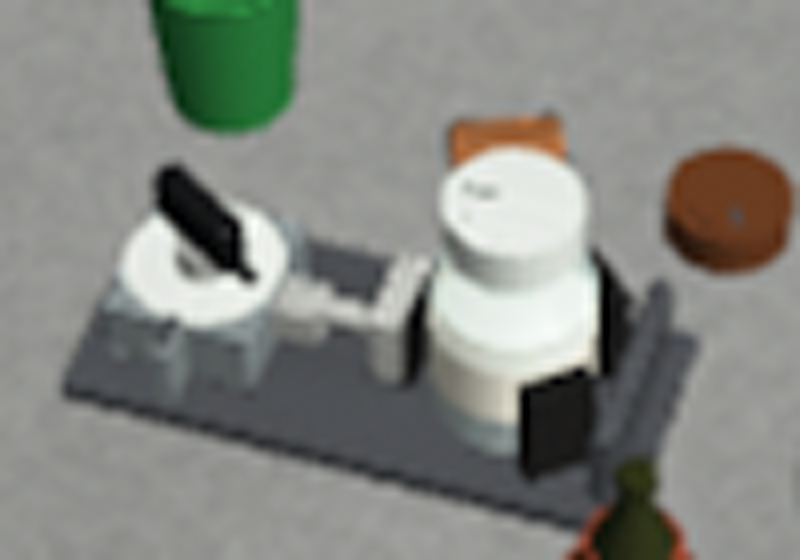

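The crops confirm the choice. In the top crop the aluminium cap is at (270,295), with its dark rib pointing to (328,268). The knob bar is at (610,197), with its nose at (520,182). The housing's faint index side is at about (560,100).

```bash
cat > m.py <<'E'
from h import *
def bar(c,box=(190,260,300,350)):
    P=cloud(c); a,b,e,f=box; w=P[a:b,e:f]; col=c['color'][a:b,e:f].max(2)
    m=((w[...,2]>0.075)&(w[...,2]<0.1)&(col<70)).astype(np.uint8)
    n,l,st,ce=cv2.connectedComponentsWithStats(m); i=1+st[1:,4].argmax()
    cs,_=cv2.findContours((l==i).astype(np.uint8),0,1); k=cs[0][:,0,:]+[e,a]
    r=cv2.minAreaRect((onz(c,k,0.086)[:,:2]*1000).astype(np.float32)); return r,cv2.boxPoints(r)
def white(c,z,box,lo):
    P=cloud(c); a,b,e,f=box; m=((P[a:b,e:f,2]>lo)&(P[a:b,e:f,2]<lo+.04)).astype(np.uint8)
    cs,_=cv2.findContours(m,0,1); k=max(cs,key=cv2.contourArea)[:,0,:]+[e,a]
    return cv2.minEnclosingCircle((onz(c,k,z)[:,:2]*1000).astype(np.float32))
E
python3 - <<'E'
from m import *
c=load('top')
pc=lambda *p: np.array(p)/8.+[249.5,189.5]
cor=onz(c,pc((88,222),(665,62),(742,312),(160,478)),.012)[:,:2]
ctr=cor.mean(0); y=(cor[0]+cor[3]-cor[1]-cor[2])/2; print('len',np.linalg.norm(y)); y/=np.linalg.norm(y); x=np.array([y[1],-y[0]])
print('ctr',ctr,'yaw x',np.arctan2(x[1],x[0]),'knob',ctr-.0725*y,'seat',ctr+.065*y)
print('bar',bar(c)); print('bar manual',onz(c,pc((610,197)),.086), 'disc', onz(c,pc((604,207)),.058))
n=onz(c,pc((520,182)),.064)[0,:2]-(ctr-.0725*y); print('nose yaw',np.arctan2(n[1],n[0]),np.linalg.norm(n))
print('cap',white(c,.129,(190,260,250,320),.115), onz(c,pc((270,290)),.129))
r=np.diff(onz(c,pc((288,278),(328,268)),.129),axis=0)[0];print('rib yaw',np.arctan2(r[1],r[0]))
print('cake tip',onz(c,(240,186),.19),onz(c,(346,169),.13))
s=load('scene')
ps=lambda *p: np.array(p)/8.+[221.5,169.5]
print('scene cap top',onz(s,ps((515,200)),.129),'bar top', onz(s,ps((172,170),(240,235)),.086))
E
```

```text
len 0.24647848027186356
ctr [ 0.528045   -0.03569489] yaw x 0.26684694235944656 knob [ 0.54716261 -0.10562891] seat [0.51090506 0.02700457]
bar (((547.580810546875, -107.43769836425781), (40.70336151123047, 9.83802318572998), 70.88903045654297), array([[ 536.26984, -125.05724],
       [ 545.5656 , -128.2782 ],
       [ 558.8918 ,  -89.81815],
       [ 549.596  ,  -86.5972 ]], dtype=float32))
bar manual [[ 0.54872763 -0.10825275  0.086     ]] disc [[ 0.54769667 -0.10888595  0.058     ]]
nose yaw 1.2479188028330075 0.031742520440390644
cap ((512.930908203125, 23.7561092376709), 28.198476791381836) [[0.51060877 0.02303918 0.129     ]]
rib yaw -1.3331742549039034
cake tip [[0.62050757 0.14526483 0.19      ]] [[ 0.68014838 -0.16719096  0.13      ]]
scene cap top [[0.51028301 0.01997999 0.129     ]] bar top [[ 0.54172119 -0.12905214  0.086     ]
 [ 0.55523205 -0.08400977  0.086     ]]
```

Emit:
play_rows(
  xyz=[
    [50, -32, 0],
    [100, -65, 0],
    [150, -98, 0],
    [200, -130, 0],
    [250, -163, 0],
    [300, -195, 0],
    [355, -231, 20],
    [410, -267, 40],
    [460, -300, 60],
    [500, -325, 80],
  ],
  rot=[
    [0, 0, -0.1],
    [0, 0, -0.2],
    [0, 0, -0.3],
    [0, 0, -0.4],
    [0, 0, -0.5],
    [0, 0, -0.6],
    [0, 0, -0.7],
    [0, 0, -0.8],
    [0, 0, -0.9],
    [0, 0, -0.98],
  ],
  grip=[0.6, 0.6, 0.6, 0.6, 0.6, 0.6, 0.6, 0.6, 0.6, 0.6],
)

```text
time_s: 1.35
eef_pos: [0.5487, -0.1072, 0.1705]
eef_rot: [0.0, 0.81, 0.586, 0.0]
wrist_force: [-0.6, -0.6, -0.1]
opening: 0.601
grasp_force: 0.0
```

Emit:
play_rows(
  xyz=[
    [0, 0, 25],
    [0, 0, 50],
    [0, 0, 70],
    [0, 0, 82],
    [0, 0, 91],
    [0, 0, 91],
    [0, 0, 91],
    [0, 0, 91],
    [0, 0, 91],
    [0, 0, 91],
  ],
  rot=[
    [0, 0, 0],
    [0, 0, 0],
    [0, 0, 0],
    [0, 0, 0],
    [0, 0, 0],
    [0, 0, 0],
    [0, 0, 0],
    [0, 0, 0],
    [0, 0, 0],
    [0, 0, 0],
  ],
  grip=[0.5, 0.5, 0.5, 0.5, 0.4, 0.3, 0.2, 0.1, 0.0, 0.0],
)

```text
time_s: 2.6
eef_pos: [0.5483, -0.1093, 0.0809]
eef_rot: [0.001, 0.811, 0.585, 0.0]
wrist_force: [0.8, 0.7, 5.2]
opening: 0.15
grasp_force: 59.1
```

Emit:
play_rows(
  xyz=[
    [0, 0, 0],
    [0, 0, 0],
    [0, 0, 0],
    [0, 0, 0],
    [0, 0, 0],
    [0, 0, 0],
    [0, 0, 0],
    [0, 0, 0],
    [0, 0, 0],
    [0, 0, 0],
  ],
  rot=[
    [0, 0, 0.1],
    [0, 0, 0.21],
    [0, 0, 0.32],
    [0, 0, 0.43],
    [0, 0, 0.54],
    [0, 0, 0.65],
    [0, 0, 0.76],
    [0, 0, 0.86],
    [0, 0, 0.93],
    [0, 0, 0.93],
  ],
  grip=[0, 0, 0, 0, 0, 0, 0, 0, 0, 0],
)

```text
time_s: 3.85
eef_pos: [0.5484, -0.1094, 0.0809]
eef_rot: [0.001, 0.987, 0.159, 0.001]
wrist_force: [2.0, -1.3, 4.5]
opening: 0.152
grasp_force: 59.2
```

Run:
```python
from h import *
o=readout.get_obs(); r=o['eef_rot']; print('yaw',2*np.arctan2(r[2],r[1]),o['eef_pos'],o['wrist_force'],o['torque'],o['opening'])
s=snap('scene'); b=cv2.resize(s['color'][165:240,215:315],(800,600),interpolation=cv2.INTER_CUBIC); cv2.imwrite('pics/s2.png',b[...,::-1])
```

```text
yaw 0.31933132864984415 [ 0.54838326 -0.10936088  0.0809038 ] [ 1.96487837 -1.29038964  4.53288904] [-0.04411436 -0.15159009  0.26687304] 0.15156495624817715
```

View pics/s2.png

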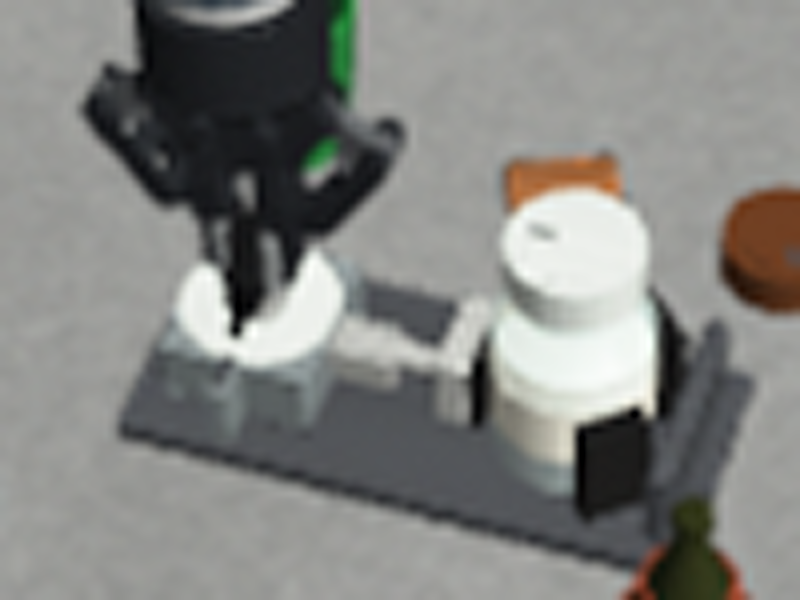

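The nose now sits at (237,330) in the crop, nearly pointing at the rib at about (228,365). Another 0.05 rad should finish it.

Emit:
play_rows(
  xyz=[
    [0, 0, 0],
    [0, 0, 0],
    [0, 0, 0],
    [0, 0, 0],
    [0, 0, 0],
    [0, 0, 0],
    [0, 0, 0],
    [0, 0, 0],
    [0, 0, 0],
    [0, 0, 0],
  ],
  rot=[
    [0, 0, 0.03],
    [0, 0, 0.05],
    [0, 0, 0.05],
    [0, 0, 0.05],
    [0, 0, 0.05],
    [0, 0, 0.05],
    [0, 0, 0.05],
    [0, 0, 0.05],
    [0, 0, 0.05],
    [0, 0, 0.05],
  ],
  grip=[0, 0, 0, 0, 0, 0, 0.2, 0.4, 0.5, 0.5],
)

```text
time_s: 5.15
eef_pos: [0.547, -0.1087, 0.0795]
eef_rot: [-0.0, 0.991, 0.134, -0.0]
wrist_force: [-0.2, 0.1, -0.5]
opening: 0.503
grasp_force: 0.0
```

Emit:
play_rows(
  xyz=[
    [0, 0, -25],
    [0, 0, -60],
    [0, 0, -110],
    [60, 0, -110],
    [110, 0, -110],
    [110, 0, -110],
    [110, 0, -110],
    [110, 0, -110],
    [110, 0, -110],
    [110, 0, -110],
  ],
  rot=[
    [0, 0, 0],
    [0, 0, 0],
    [0, 0, 0],
    [0, 0, 0],
    [0, 0, 0],
    [0, 0, 0],
    [0, 0, 0],
    [0, 0, 0],
    [0, 0, 0],
    [0, 0, 0],
  ],
  grip=[0.5, 0.5, 0.9, 1, 1, 1, 1, 1, 1, 1],
)

```text
time_s: 6.4
eef_pos: [0.6532, -0.0799, 0.1904]
eef_rot: [0.0, 0.991, 0.134, 0.0]
wrist_force: [-0.4, -0.3, 2.1]
opening: 0.999
grasp_force: 0.0
```

Run:
```python
from h import *
s=snap('scene');c=snap('top')
b=cv2.resize(s['color'][165:240,225:325],(640,480),interpolation=cv2.INTER_CUBIC)
t=cv2.resize(c['color'][190:260,250:350],(160,112))
a=cv2.resize(c['color'],(160,120)); b[:120,480:]=a
cv2.imwrite('pics/s3.png',b[...,::-1])
o,_=ray(s,(0,0))
def proj(p):
    E=s['extrinsics'];q=E[:3,:3].T@(np.array(p)-E[:3,3]);x=q[:2]/q[2];x=x*(1+s['k1']*(x@x));K=s['camera_matrix'];u=x*[K[0,0],K[1,1]]+K[:2,2];return (u-[224.5,164.5])*6.4
ax=np.array([.5475,-.107])
for n,r,z in(('axis',0,.086),('nose',.034,.064),('rib',.034,.05),('ribend',.048,.05)): print(n,proj([*(ax+r*np.array([np.cos(.267),np.sin(.267)])),z]))
```

```text
axis [145.76182464 192.2223242 ]
nose [124.23407285 267.74788569]
rib [126.20012001 285.47632701]
ribend [116.06417125 305.17340297]
```

View pics/s3.png

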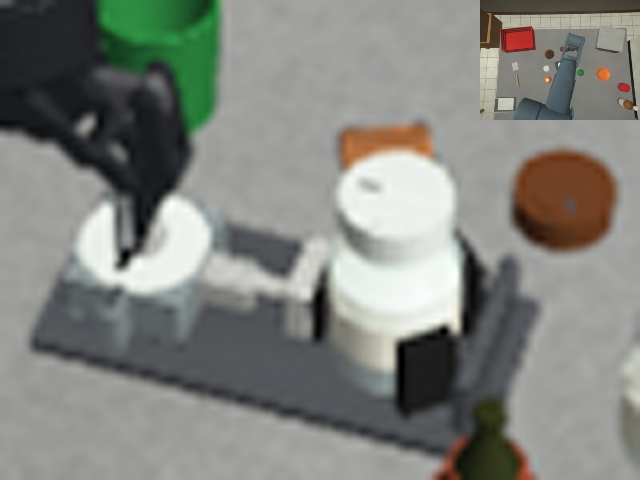

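The nose is at (121,266) and the rib mark at about (117,295), in line with the axis. The cap is at (396,199), and the arm hides the clamp from the top camera, so I locate the cap from the scene view.

```bash
cat > cap.py <<'E'
from m import *
def scap(s):
    P=cloud(s); m=(P[...,2]>.112)&(P[...,2]<.14)&(abs(P[...,0]-.51)<.05)&(abs(P[...,1]-.023)<.05)
    q=P[m]; top=q[q[:,2]>np.percentile(q[:,2],50)]
    return m.sum(), cv2.minEnclosingCircle((q[:,:2]*1000).astype(np.float32)), q[:,2].max(), np.median(top,0)
E
cp /tmp/scene.npz /tmp/s3.npz
python3 - <<'E'
from cap import *
s=load('scene'); print(scap(s), onz(s,np.array([396,199])/6.4+[224.5,164.5],.129))
# s2 region fit for the pre-turn cap is earlier value (0.5103,0.0200)
E
```

```text
(np.int64(254), ((513.8199462890625, 24.700031280517578), 30.512821197509766), np.float64(0.13404598557653147), array([0.51440731, 0.02400773, 0.13091064])) [[0.51329538 0.02383183 0.129     ]]
```

Emit:
play_rows(
  xyz=[
    [-30, -38, 0],
    [-60, -76, 0],
    [-85, -110, 0],
    [-108, -138, 0],
    [-108, -138, 0],
    [-108, -138, 20],
    [-108, -138, 40],
    [-108, -138, 55],
    [-108, -138, 65],
    [-108, -138, 70],
  ],
  rot=[
    [0, 0, 0],
    [0, 0, 0],
    [0, 0, 0],
    [0, 0, 0],
    [0, 0, 0],
    [0, 0, 0],
    [0, 0, 0],
    [0, 0, 0],
    [0, 0, 0],
    [0, 0, 0],
  ],
  grip=[1, 1, 1, 1, 1, 1, 1, 1, 1, 1],
)

```text
time_s: 7.75
eef_pos: [0.5127, 0.0244, 0.1195]
eef_rot: [-0.0, 0.991, 0.134, -0.0]
wrist_force: [0.0, -0.1, -0.2]
opening: 1.0
grasp_force: 0.0
```

Run:
```python
from h import *
o=readout.get_obs(); print(o['eef_pos'],o['wrist_force'])
s=snap('scene'); b=cv2.resize(s['color'][165:240,225:325],(640,480),interpolation=cv2.INTER_CUBIC); cv2.imwrite('pics/s4.png',b[...,::-1])
```

```text
[0.51273816 0.02442353 0.11946063] [ 0.04224101 -0.05587254 -0.1693626 ]
```

View pics/s4.png

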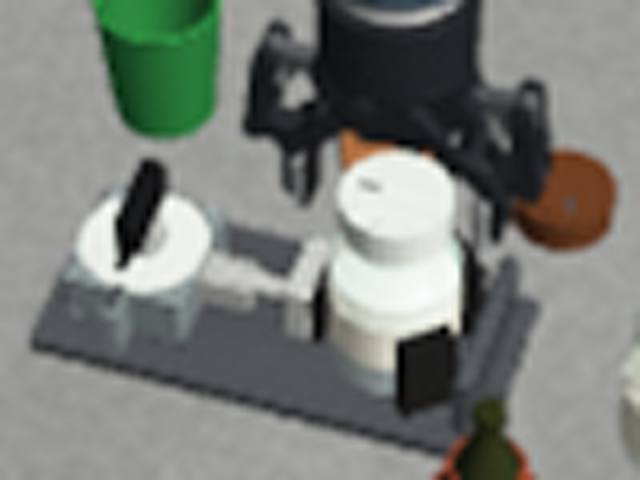

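The open fingertips at (300,190) and (497,220) straddle the cap at (396,200). The knob is still at the rib, with its nose at (122,265). Now I close the gripper.

Emit:
play_rows(
  xyz=[
    [0, 0, 0],
    [0, 0, 0],
    [0, 0, 0],
    [0, 0, 0],
    [0, 0, 0],
    [0, 0, 0],
    [0, 0, 0],
    [0, 0, 0],
    [0, 0, 0],
    [0, 0, 0],
  ],
  rot=[
    [0, 0, 0],
    [0, 0, 0],
    [0, 0, 0],
    [0, 0, 0],
    [0, 0, 0],
    [0, 0, 0],
    [0, 0, 0],
    [0, 0, 0],
    [0, 0, 0],
    [0, 0, 0],
  ],
  grip=[0.9, 0.8, 0.75, 0.7, 0.65, 0.6, 0.4, 0.2, 0.0, 0.0],
)

```text
time_s: 9.05
eef_pos: [0.5129, 0.0244, 0.1205]
eef_rot: [0.0, 0.991, 0.135, 0.0]
wrist_force: [-2.1, -1.4, 5.1]
opening: 0.642
grasp_force: 62.2
```

Emit:
play_rows(
  xyz=[
    [0, 0, -0.2],
    [0, 0, -0.4],
    [0, 0, -0.6],
    [0, 0, -0.8],
    [0, 0, -1],
    [0, 0, -1.2],
    [0, 0, -1.4],
    [0, 0, -1.6],
    [0, 0, -1.8],
    [0, 0, -1.8],
  ],
  rot=[
    [0, 0, -0.1],
    [0, 0, -0.2],
    [0, 0, -0.3],
    [0, 0, -0.4],
    [0, 0, -0.5],
    [0, 0, -0.6],
    [0, 0, -0.7],
    [0, 0, -0.8],
    [0, 0, -0.9],
    [0, 0, -0.9],
  ],
  grip=[0, 0, 0, 0, 0, 0, 0, 0, 0, 0],
)

```text
time_s: 10.3
eef_pos: [0.5132, 0.0247, 0.1223]
eef_rot: [0.0, 0.834, 0.552, 0.001]
wrist_force: [-0.2, 2.1, 4.9]
opening: 0.643
grasp_force: 62.4
```

Run:
```python
from h import *
o=readout.get_obs(); r=o['eef_rot']; print('yaw',2*np.arctan2(r[2],r[1]),o['eef_pos'],o['wrist_force'],o['torque'],o['opening'])
s=snap('scene'); b=cv2.resize(s['color'][165:240,225:325],(640,480),interpolation=cv2.INTER_CUBIC); cv2.imwrite('pics/s5.png',b[...,::-1])
```

```text
yaw 1.1689535415668477 [0.51322875 0.02468258 0.1223251 ] [-0.22928834  2.12116593  4.91774341] [ 0.05891427 -0.01760072 -0.01359829] 0.6425898100371115
```

View pics/s5.png

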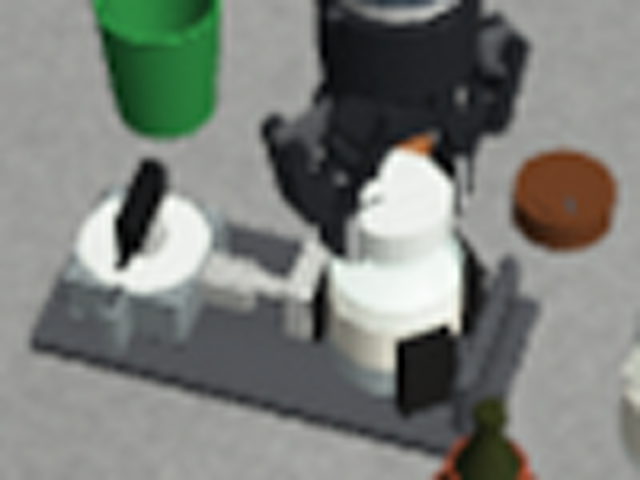

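The knob, jaw and jar look unchanged. The cap's rib is partly hidden near (372,202), so it has turned. Wrist torque about z is close to 0 against the 0.3 Nm of a tight cap, which points to the lugs being free. I'll lift slightly and check the force.

Emit:
play_rows(
  xyz=[
    [0, 0, -0.5],
    [0, 0, -1],
    [0, 0, -1.5],
    [0, 0, -2],
    [0, 0, -2.5],
    [0, 0, -3],
    [0, 0, -3.5],
    [0, 0, -4],
    [0, 0, -4],
    [0, 0, -4],
  ],
  rot=[
    [0, 0, 0],
    [0, 0, 0],
    [0, 0, 0],
    [0, 0, 0],
    [0, 0, 0],
    [0, 0, 0],
    [0, 0, 0],
    [0, 0, 0],
    [0, 0, 0],
    [0, 0, 0],
  ],
  grip=[0, 0, 0, 0, 0, 0, 0, 0, 0, 0],
)

```text
time_s: 11.6
eef_pos: [0.5126, 0.0246, 0.1258]
eef_rot: [0.0, 0.834, 0.552, 0.0]
wrist_force: [0.1, 0.2, -1.5]
opening: 0.64
grasp_force: 63.1
```

Free. Lifting on.

Emit:
play_rows(
  xyz=[
    [0, 0, -3],
    [0, 0, -6],
    [0, 0, -10],
    [0, 0, -14],
    [0, 0, -19],
    [0, 0, -24],
    [0, 0, -28],
    [0, 0, -31],
    [0, 0, -32],
    [0, 0, -32],
  ],
  rot=[
    [0, 0, 0],
    [0, 0, 0],
    [0, 0, 0],
    [0, 0, 0],
    [0, 0, 0],
    [0, 0, 0],
    [0, 0, 0],
    [0, 0, 0],
    [0, 0, 0],
    [0, 0, 0],
  ],
  grip=[0, 0, 0, 0, 0, 0, 0, 0, 0, 0],
)

```text
time_s: 12.85
eef_pos: [0.5126, 0.0246, 0.1577]
eef_rot: [-0.0, 0.834, 0.552, -0.0]
wrist_force: [-0.7, -0.7, 0.1]
opening: 0.641
grasp_force: 63.1
```

Run:
```python
from h import *
o=readout.get_obs(); print(o['eef_pos'],o['wrist_force'],o['opening'],o['grasp_force'])
s=snap('scene'); b=cv2.resize(s['color'][165:240,225:325],(640,480),interpolation=cv2.INTER_CUBIC); cv2.imwrite('pics/s6.png',b[...,::-1])
```

```text
[0.51258649 0.02462003 0.15773302] [-0.65098297 -0.68744658  0.12766018] 0.6407586241206887 63.13847460667603
```

View pics/s6.png

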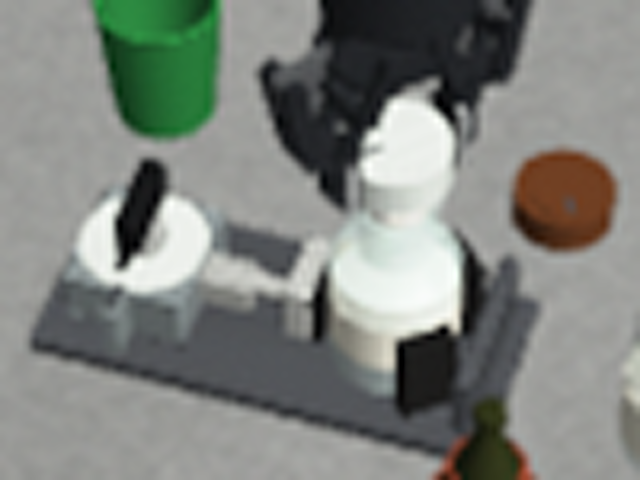

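The cap is held level above the jar's neck, at about (408,150). The jar and knob are unmoved.

```bash
python3 -c "
from bench import ctrl; print(ctrl.hand_in())"
```

```text
the job is handed in; nothing more can be done
None
```

I handed the job in at about 13 s of the 51 s allowed: the knob stands at the index rib, and the unscrewed cap is held level roughly 25 mm above the jar's rim. The hand-in returned no verdict; in the last picture the jar and knob looked unmoved, and the cap came free after about 0.9 rad.

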